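# Return the stacked spools to their reels

## Task

Four cleaned reel spools stand in one stack on the counter, and the reels they came out of are clipped to four wooden stands. Take the stack apart from the top, one spool at a time, and lower each spool (do not drop it) standing flat and wholly on the round green pad of the stand that holds the reel of its own colour. Leave the canister of gears and the cork-handled spanner where they are.

Things in the scene. Friction and masses are not known exactly. Their poses are not given: they have to be found in the camera images.
- red_spool: red metal reel spool without its shaft, standing on end: two flanges 35 mm across, 3 mm thick (grip their rims), with a slimmer drum between, 24 mm tall, 26 to 47 g; origin at the centre of its underside, z up its axis. At the start it stands on the black spool, within 3 mm of its axis.
- black_spool: black metal reel spool without its shaft, standing on end: two flanges 44 mm across, 3 mm thick (grip their rims), with a slimmer drum between, 26 mm tall, 38 to 68 g; origin at the centre of its underside, z up its axis. At the start it stands on the blue spool, within 3 mm of its axis.
- blue_spool: blue metal reel spool without its shaft, standing on end: two flanges 54 mm across, 3 mm thick (grip their rims), with a slimmer drum between, 28 mm tall, 52 to 94 g; origin at the centre of its underside, z up its axis. At the start it stands on the gold spool, within 3 mm of its axis.
- gold_spool: gold metal reel spool without its shaft, standing on end: two flanges 64 mm across, 3 mm thick (grip their rims), with a slimmer drum between, 30 mm tall, 75 to 135 g; origin at the centre of its underside, z up its axis. At the start it stands on the counter, the bottom of the stack (gold, blue, black, red; 108 mm high).
- red_pad (a point): top centre of the level round green pad (59 mm across, 11 mm above the counter) on the red reel's fixed wooden stand; z up, x towards the reel. Board 8 mm high: x -55 to 175 mm, y -55 to 55 from here. Above it, fixed, the red reel without spool: axis along y, 43 mm round side plates, x 85 (foot clip) to 168, y -45 (crank grips) to 42, top 60 mm above the counter.
- black_pad (a point): top centre of the level round green pad (68 mm across, 11 mm above the counter) on the black reel's fixed wooden stand; z up, x towards the reel. Board 8 mm high: x -55 to 175 mm, y -55 to 55 from here. Above it, fixed, the black reel without spool: axis along y, 52 mm round side plates, x 85 (foot clip) to 168, y -46 (crank grips) to 43, top 69 mm above the counter.
- blue_pad (a point): top centre of the level round green pad (78 mm across, 11 mm above the counter) on the blue reel's fixed wooden stand; z up, x towards the reel. Board 8 mm high: x -55 to 175 mm, y -55 to 55 from here. Above it, fixed, the blue reel without spool: axis along y, 62 mm round side plates, x 85 (foot clip) to 168, y -47 (crank grips) to 44, top 79 mm above the counter.
- gold_pad (a point): top centre of the level round green pad (88 mm across, 11 mm above the counter) on the gold reel's fixed wooden stand; z up, x towards the reel. Board 8 mm high: x -55 to 175 mm, y -55 to 55 from here. Above it, fixed, the gold reel without spool: axis along y, 72 mm round side plates, x 85 (foot clip) to 168, y -48 (crank grips) to 45, top 89 mm above the counter.
- canister: clear screw-top canister with small gears inside and a white lid, 64 mm across, 78 mm tall, loose; origin at the centre of its underside, z up. A bystander: leave it alone.
- spanner: brass spanner with a cork handle lying flat, 156 mm long along its y (cork end at y = -75 mm, brass jaw at y = +81 mm), up to 22 mm wide and 16 mm high, loose; origin on the counter near its middle. A bystander: leave it alone.

How it is judged:
On the way, in this order (a step that is already met when the one before it is completed fails the run):
1. the red spool stands flat on the pad of the red reel's stand, let go (horizontal distance between red_spool and red_pad below 0.0135 m and z of red_spool in the frame of red_pad between -0.003 and 0.004 m and angle between red_spool's own z axis and vertical below 0.1 rad and contact force between the fingers and red_spool below 0.05 N), for 0.2 s.
2. the black spool stands flat on the pad of the black reel's stand, let go (horizontal distance between black_spool and black_pad below 0.0135 m and z of black_spool in the frame of black_pad between -0.003 and 0.004 m and angle between black_spool's own z axis and vertical below 0.1 rad and contact force between the fingers and black_spool below 0.05 N), for 0.2 s.
3. the blue spool stands flat on the pad of the blue reel's stand, let go (horizontal distance between blue_spool and blue_pad below 0.0135 m and z of blue_spool in the frame of blue_pad between -0.003 and 0.004 m and angle between blue_spool's own z axis and vertical below 0.1 rad and contact force between the fingers and blue_spool below 0.05 N), for 0.2 s.
4. the gold spool stands flat on the pad of the gold reel's stand, let go (horizontal distance between gold_spool and gold_pad below 0.0135 m and z of gold_spool in the frame of gold_pad between -0.003 and 0.004 m and angle between gold_spool's own z axis and vertical below 0.1 rad and contact force between the fingers and gold_spool below 0.05 N), for 0.2 s.
At the end, for the whole second after the job is handed in: All four spools stand upright, let go and at rest, each with its centre within 13.5 mm of the centre of the green pad on the stand of the reel of its own colour and its underside on the pad (-3 to +4 mm) (all of step 1 and all of step 2 and all of step 3 and all of step 4 and linear speed of each of red_spool, black_spool, blue_spool, gold_spool below 0.02 m/s); the robot touches nothing.
It fails at once if a spool is carried or knocked more than 25 mm from its place in the stack with the next one still on it ((distance of black_spool from where it was at the start of the episode above 0.025 m and contact force between black_spool and red_spool above 0.05 N) or (distance of blue_spool from where it was at the start of the episode above 0.025 m and contact force between blue_spool and black_spool above 0.05 N) or (distance of gold_spool from where it was at the start of the episode above 0.025 m and contact force between gold_spool and blue_spool above 0.05 N)).
It fails at once if a spool is dropped: let go more than 20 mm above its pad ((horizontal distance between red_spool and red_pad below 0.06 m and z of red_spool in the frame of red_pad above 0.02 m and contact force between the fingers and red_spool below 0.02 N and linear speed of red_spool above 0.2 m/s) or (horizontal distance between black_spool and black_pad below 0.06 m and z of black_spool in the frame of black_pad above 0.02 m and contact force between the fingers and black_spool below 0.02 N and linear speed of black_spool above 0.2 m/s) or (horizontal distance between blue_spool and blue_pad below 0.06 m and z of blue_spool in the frame of blue_pad above 0.02 m and contact force between the fingers and blue_spool below 0.02 N and linear speed of blue_spool above 0.2 m/s) or (horizontal distance between gold_spool and gold_pad below 0.06 m and z of gold_spool in the frame of gold_pad above 0.02 m and contact force between the fingers and gold_spool below 0.02 N and linear speed of gold_spool above 0.2 m/s)).
It fails at once if the canister is moved more than 15 mm (distance of canister from where it was at the start of the episode above 0.015 m).
It fails at once if the spanner is moved more than 15 mm (distance of spanner from where it was at the start of the episode above 0.015 m).
It also fails if it takes over 120 s, if anything falls off the work surface, if the arm or the gripper's body presses on something with over 40 N, if the wrist force passes 120 N, or if a joint passes its speed limit or range.

## Robot

A 6-joint arm with a two-finger parallel gripper is mounted at the origin on the work surface. World frame = base frame: x ahead of the robot, y to its left, z up, the work surface at z = 0. Lengths are in m, angles in rad, forces in N, time in s.
With the tool pointing down it reaches from about 0.375 to 0.975 m from the base axis. Payload 3.8 kg.
Tool frame: the origin (TCP) lies midway between the tips of the shut fingers; the grasp point (between the pads) lies 19 mm behind it; z points along the fingers, y is the line along which they close (so a half turn about z gives the same grasp; the last joint's range is limited). The gripper opens to 88 mm and grips with 3 to 60 N. Pads are 18 mm wide; open, the fingers measure 123 mm over their backs; the gripper's body (75 mm by 187 mm) begins 45 mm behind the grasp point.
Start: joints at [-1.355, 0.264, 1.604, -0, 1.274, -0.037], TCP at [0.169, -0.654, 0.239] pointing down, gripper open.
Joint ranges: [-2.63, 2.63], [-0.94, 2.18], [0.31, 2.57], [-1.31, 4.45], [0, 2.66], [-2.55, 2.55]. Speed limits (rad/s): [2.57, 2.57, 3.14, 3.14, 3.14, 3.14].

## Interface

Orientations are given as [roll, pitch, yaw] about the fixed x, y, z axes, in that order (R = Rz(yaw) Ry(pitch) Rx(roll)).
In Python, from bench import ctrl gives the robot as it stands.
- The arm moves only by the tool jog_arm, never from a script. Its argument "series" is a list of rows, each a list of 2 entries, a list of its own where there are three numbers: the shift along the tool's x, y, z in cm, then the turn about the tool's z in degrees. A call has 1 to 20 rows; each row is the pose to reach, as a shift and turn from the pose commanded when the call began, along the tool's axes at that moment; what a row does not reach only later rows make up. A row lasts 1/12 s, in which the tool goes at most 41.7 mm and 7.16 degrees, less where a joint would pass 70% of its speed; a pose out of reach is approached as far as the arm can. A call with a gripper value outside its range is refused whole. "claw" is the opening, from 0 (shut) to 1 (fully open), set as the call begins (left out, the last holds). The fingers move at their own pace and stop on an object; "squeeze" is the grip in N (left out, the last holds). Time passes only in rows, so rows that repeat a pose let the fingers close. It gives the time, the measured TCP pose, the force, the opening and the grip force at its end, in the units of the state.
- ctrl.sense(): the state, without advancing time (a new reading comes with each control period).
- ctrl.capture(name): name is "scene" or "top"; returns (picture, depth): 400x640x3 uint8, red, green, blue; 400x640 float32, m along the optical axis (not along the pixel's ray), 0 where there is no reading.
- ctrl.get_calibration(name): a dict with "mtx" (3x3 intrinsics, pixels), "camera_from_world" (4x4, takes a point from world to camera coordinates). Camera axes: x right, y up, looking along -z (the intrinsics and any distortion apply to the point x, -y, -z); pixel columns grow to the right and rows downward; lengths in m; the calibration is good to about 2 mm. A picture is of the moment at which its call begins. get_calibration takes no time and is no camera call.
- ctrl.hand_in(): hands the job in; it is judged then, once.
The state is a dict: "clock": time; "joint_pos": joint angles; "qvel": joint speeds; "joint_efforts": joint torques, N m; "ee_pos": TCP position; "tcp_rot": TCP orientation; "force": force on the tool from outside, world axes, zero at the start; "moment": the same for the moment, N m; "finger_gap": opening from 0.0 (shut) to 1.0 (fully open); "grasp_force": force on a finger pad.
Only numpy, scipy, OpenCV 4.12 (cv2) and the standard library are available. Lean on these libraries where they do the work, as an engineer would, in place of code of your own. Each camera call takes 0.05 s, during which the arm holds its last target. There are 200 camera calls.

## Working session

There is one attempt and no reset: what is moved stays moved. The work goes in short steps, Python scripts to look and compute and a tool call to move; the robot and the scene stay as the last step left them, time stands still between calls to the robot, and variables do not carry over. Pictures are saved under pics/ and viewed, at most 14 in all, crops included, and the job is handed in when it is done.

Besides the shell and the picture viewer there is one more tool, called after "Emit:" as name([rows], argument=value, ...), one row to a line, values as JSON. jog_arm: Moves the arm, as the interface text tells. Its arguments: {"type":"object","properties":{"series":{"type":"array"},"claw":{"type":"number"},"squeeze":{"type":"number"}},"required":["series"]}

```bash
mkdir -p pics
cat > h.py <<'E'
import numpy as np, cv2
from bench import ctrl
def grab(n):
    im,d=ctrl.capture(n); c=ctrl.get_calibration(n)
    K=np.array(c["mtx"]);T=np.linalg.inv(np.array(c["camera_from_world"]))
    v,u=np.mgrid[:400,:640]
    x=(u-K[0,2])/K[0,0]*d; y=(v-K[1,2])/K[1,1]*d
    P=np.stack([x,-y,-d,np.ones_like(d)],-1)@T.T
    P=P[...,:3]; P[d==0]=np.nan
    return im,d,P
def save(im,name): cv2.imwrite("pics/"+name,im[...,::-1])
E
python3 - <<'E'
from h import *
for n in("scene","top"):
    im,d,P=grab(n); save(im,n+"0.png"); np.savez(n+"0.npz",im=im,P=P)
    c=ctrl.get_calibration(n); print({k:np.round(v,3).tolist() if not isinstance(v,str) else v for k,v in c.items()})
print(ctrl.sense())
E
```

```text
{'mtx': [[453.516, 0.0, 318.92], [0.0, 453.516, 191.988], [0.0, 0.0, 1.0]], 'camera_from_world': [[-0.73, 0.683, -0.0, 0.353], [-0.396, -0.423, 0.815, 0.113], [0.557, 0.595, 0.579, -1.337], [0.0, 0.0, 0.0, 1.0]]}
{'mtx': [[373.448, 0.0, 325.999], [0.0, 373.448, 198.914], [0.0, 0.0, 1.0]], 'camera_from_world': [[-0.063, -0.998, 0.002, 0.015], [0.978, -0.062, 0.202, -0.504], [-0.201, 0.014, 0.979, -0.875], [0.0, 0.0, 0.0, 1.0]]}
{'clock': 0.1, 'joint_pos': array([-1.35484055e+00,  2.64694299e-01,  1.60522584e+00,  6.83282977e-06,
        1.27369333e+00, -3.69065407e-02]), 'qvel': array([ 0.00010539, -0.00087965, -0.00248605, -0.00039946,  0.00271547,
       -0.0001031 ]), 'joint_efforts': array([-2.93329913e-05, -5.03618717e+01, -3.58071506e+01,  7.31278374e-02,
        2.33835157e-02, -5.61240518e-05]), 'ee_pos': array([ 0.16872873, -0.65291472,  0.23750766]), 'tcp_rot': array([-3.13957346e+00, -8.10892326e-05,  2.52860224e-01]), 'force': array([ 0.4545095 , -0.32052537, -0.40289731]), 'moment': array([0.02824508, 0.04393069, 0.01045517]), 'grasp_force': 0.0, 'finger_gap': 1.000951430805694}
```

View pics/top0.png

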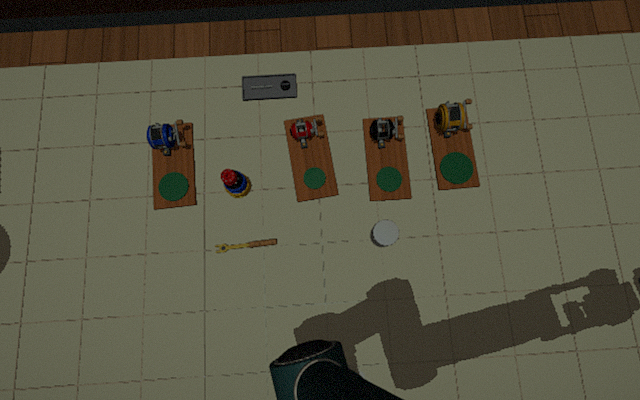

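View pics/scene0.png

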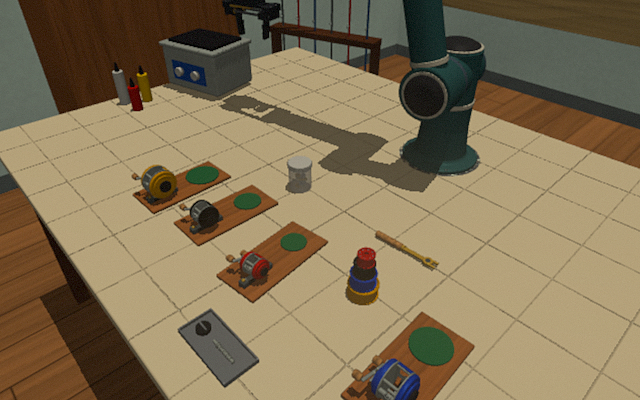

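Run:
```python
from h import *
for n in("top","scene"):
    z=np.load(n+"0.npz"); im=z["im"];P=z["P"]; hsv=cv2.cvtColor(im,cv2.COLOR_RGB2HSV)
    print(n)
    def comps(m,mn):
        N,L,S,C=cv2.connectedComponentsWithStats(m.astype(np.uint8))
        return [(L==i) for i in range(1,N) if S[i,4]>mn]
    g=(hsv[...,0]>60)&(hsv[...,0]<95)&(hsv[...,1]>110)&(abs(P[...,2]-.011)<.02)
    for m in comps(g,150):
        p=P[m]; (c,r)=cv2.minEnclosingCircle(p[:,:2].astype(np.float32))
        print("pad",np.round(np.nanmean(p,0),4),np.round(c,4),round(r,4),m.sum())
    X,Y,Z=P[...,0],P[...,1],P[...,2]
    b=(hsv[...,0]<16)&(hsv[...,1]>100)&(Z>0.002)&(Z<.02)&(X<1)&(abs(Y)<.6)|g
    for m in comps(b,1200):
        p=P[m][:,:2].astype(np.float32); print("board",[np.round(q,4).tolist() if not np.isscalar(q) else q for q in cv2.minAreaRect(p)],m.sum())
    # heights histogram of tall blobs
    t=(Z>.022)&(X>.3)&(X<1)&(abs(Y)<.6)&(P[...,2]<.14)
    for m in comps(t,40):
        p=P[m]; q=p[p[:,2]>np.nanmax(p[:,2])-.006]
        print("blob",p.min(0).round(3),p.max(0).round(3),"topmean",q.mean(0).round(4),len(q))
```

```text
top
pad [ 0.5749 -0.3653  0.0116] [ 0.5747 -0.3658] 0.0433 782
pad [ 0.5558 -0.1847  0.0116] [ 0.5561 -0.185 ] 0.0331 465
pad [0.5709 0.0102 0.0117] [0.5714 0.0101] 0.0287 348
pad [0.5711 0.3785 0.0118] [0.5723 0.3791] 0.0383 641
board [[0.6352, -0.3636], [0.2282, 0.1126], 1.0979135036468506] 2342
board [[0.6305, 0.0174], [0.2273, 0.1081], 6.697878360748291] 2549
board [[0.6163, -0.1839], [0.2292, 0.1087], 0.1719234436750412] 2427
board [[0.6314, 0.3819], [0.2275, 0.1094], 2.696244716644287] 2557
blob [ 0.66  -0.408  0.022] [ 0.744 -0.314  0.094] topmean [ 0.7003 -0.3474  0.0896] 58
blob [ 0.655 -0.228  0.022] [ 0.719 -0.14   0.074] topmean [ 0.6818 -0.1755  0.0696] 54
blob [ 0.672 -0.02   0.022] [0.733 0.068 0.064] topmean [0.6931 0.0367 0.0601] 74
blob [0.664 0.339 0.022] [0.737 0.43  0.084] topmean [0.6959 0.3945 0.0798] 65
blob [0.533 0.181 0.026] [0.59  0.241 0.111] topmean [0.5645 0.2138 0.1077] 152
blob [ 0.38  -0.183  0.023] [ 0.442 -0.12   0.083] topmean [ 0.411  -0.1506  0.0791] 430
scene
pad [ 0.5778 -0.3623  0.0112] [ 0.5762 -0.3627] 0.0443 424
pad [ 0.5581 -0.183   0.011
[... 161 characters left out ...]
0.6171, -0.1834], [0.2301, 0.1107], 0.12083342671394348] 2020
board [[0.6321, 0.0175], [0.2291, 0.11], 6.646891117095947] 2822
board [[0.5937, 0.3796], [0.1547, 0.1088], 3.154731512069702] 3255
blob [ 0.381 -0.184  0.022] [ 0.443 -0.12   0.082] topmean [ 0.4115 -0.1516  0.078 ] 247
blob [ 0.661 -0.409  0.022] [ 0.745 -0.314  0.091] topmean [ 0.7007 -0.3501  0.0877] 85
blob [ 0.654 -0.232  0.022] [ 0.714 -0.14   0.071] topmean [ 0.6816 -0.1727  0.0675] 97
blob [0.534 0.179 0.026] [0.595 0.241 0.11 ] topmean [0.5633 0.2114 0.1069] 204
blob [ 0.658 -0.023  0.022] [0.727 0.067 0.063] topmean [0.6947 0.0351 0.0592] 93
blob [0.666 0.336 0.022] [0.737 0.429 0.082] topmean [0.6969 0.3957 0.0782] 238
```

```bash
cat >> h.py <<'E'
from scipy.spatial.transform import Rotation as Ro
def delta(x,y,z,yaw=0):
    s=ctrl.sense(); R=Ro.from_euler("xyz",s["tcp_rot"])
    d=R.inv().apply(np.array([x,y,z])-s["ee_pos"])*100
    t=-(np.rad2deg(yaw-s["tcp_rot"][2])+180)%360-180
    print("at",s["ee_pos"].round(4),s["tcp_rot"].round(4),"gap",round(s["finger_gap"],3),"gf",s["grasp_force"],"t",s["clock"])
    print("shift cm",d.round(2),"turn",round((t+180)%360-180,2))
E
python3 -c "
from h import *
delta(.564,.2125,.2,0)"
```

```text
at [ 0.1687 -0.6529  0.2375] [-3.1396e+00 -1.0000e-04  2.5290e-01] gap 1.001 gf 0.0 t 0.1
shift cm [ 59.92 -73.89   3.9 ] turn 14.49
```

Emit:
jog_arm([
  [[2,-2,0],2],
  [[50,-50,2],14.5],
  [[50,-50,2],14.5],
  [[50,-50,2],14.5],
  [[50,-50,2],14.5],
  [[50,-50,2],14.5],
  [[50,-50,2],14.5],
  [[50,-50,2],14.5],
  [[50,-50,2],14.5],
  [[50,-50,2],14.5],
  [[50,-50,2],14.5],
  [[50,-50,2],14.5],
  [[50,-50,2],14.5],
  [[50,-50,2],14.5],
  [[50,-50,2],14.5],
  [[50,-50,2],14.5],
  [[50,-50,2],14.5],
  [[50,-50,2],14.5],
  [[51,-53,2],14.5],
  [[52,-55,2],14.5],
], claw=1, squeeze=20)

```text
clock: 1.77
ee_pos: [0.5343, 0.0107, 0.218]
tcp_rot: [-3.141, 0.002, 0.0]
force: [0.0, 0.5, 0.1]
finger_gap: 1.001
grasp_force: 0.0
```

```bash
python3 -c "
from h import *
delta(.564,.2125,.2,0)"
```

```text
at [0.5343 0.0107 0.218 ] [-3.1413e+00  1.7000e-03  3.0000e-04] gap 1.001 gf 0.0 t 1.7667
shift cm [  2.98 -20.18   1.8 ] turn 0.02
```

Emit:
jog_arm([
  [[1,-4,0.5],0],
  [[2,-8,1],0],
  [[2.5,-12,1.5],0],
  [[3,-16,1.8],0],
  [[3,-19,1.8],0],
  [[3,-20.2,1.8],0],
  [[3,-20.2,1.8],0],
  [[3,-20.2,1.8],0],
  [[3,-20.2,1.8],0],
  [[3,-20.2,1.8],0],
])

```text
clock: 2.6
ee_pos: [0.5649, 0.2091, 0.2008]
tcp_rot: [3.141, 0.0, -0.002]
force: [0.0, 1.0, 0.3]
finger_gap: 1.0
grasp_force: 0.0
```

Run:
```python
from h import *
delta(.564,.2125,.088,0)
for n in("top","scene"):
    im,d,P=grab(n); save(im,n+"1.png")
    X,Y,Z=np.moveaxis(P,-1,0)
    for a,b in((.1,.112),(.075,.087),(.05,.062),(.022,.034)):
        m=(abs(X-.564)<.05)&(abs(Y-.212)<.05)&(Z>a)&(Z<b)
        if m.sum()>4: print(n,a,P[m].mean(0).round(4),P[m].min(0).round(4),P[m].max(0).round(4),m.sum())
```

```text
at [0.5649 0.2091 0.2008] [ 3.141e+00  0.000e+00 -2.200e-03] gap 1.0 gf 0.0 t 2.6
shift cm [-0.09 -0.34 11.28] turn -0.13
top 0.1 [0.5647 0.2139 0.1075] [0.5472 0.1964 0.1011] [0.5819 0.2299 0.1113] 169
top 0.075 [0.5596 0.2037 0.084 ] [0.5434 0.1902 0.0802] [0.5865 0.2309 0.0866] 89
top 0.05 [0.556  0.2025 0.0586] [0.5389 0.1836 0.0524] [0.5902 0.236  0.0619] 115
top 0.022 [0.5508 0.2025 0.0305] [0.5328 0.1816 0.0251] [0.5902 0.2421 0.0339] 115
scene 0.1 [0.5634 0.2115 0.1069] [0.5456 0.1948 0.1006] [0.5807 0.2279 0.1109] 211
scene 0.075 [0.5716 0.2137 0.084 ] [0.5447 0.1865 0.0802] [0.587  0.2311 0.087 ] 136
scene 0.05 [0.5727 0.2157 0.0584] [0.5396 0.1831 0.0539] [0.5906 0.2357 0.062 ] 224
scene 0.022 [0.5736 0.2194 0.0306] [0.5348 0.1784 0.0259] [0.5953 0.2415 0.034 ] 274
```

Emit:
jog_arm([
  [[0,-0.3,2],0],
  [[0,-0.3,4.5],0],
  [[-0.1,-0.3,7],0],
  [[-0.1,-0.3,9],0],
  [[-0.1,-0.3,10.2],0],
  [[-0.1,-0.3,10.8],0],
  [[-0.1,-0.3,11.1],0],
  [[-0.1,-0.3,11.2],0],
  [[-0.1,-0.3,11.2],0],
  [[-0.1,-0.3,11.2],0],
  [[-0.1,-0.3,11.2],0],
])

```text
clock: 3.62
ee_pos: [0.5647, 0.2144, 0.09]
tcp_rot: [-3.141, -0.002, -0.0]
force: [0.2, 0.5, -0.2]
finger_gap: 1.0
grasp_force: 0.0
```

Run:
```python
from h import *
delta(.564,.2125,.088,0)
im,d,P=grab("scene"); save(cv2.resize(im[200:330,290:450],None,fx=4,fy=4),"s2.png")
```

```text
at [0.5647 0.2144 0.09  ] [-3.1408e+00 -2.2000e-03 -2.0000e-04] gap 1.0 gf 0.0 t 3.6167
shift cm [-0.07  0.19  0.2 ] turn -0.01
```

View pics/s2.png

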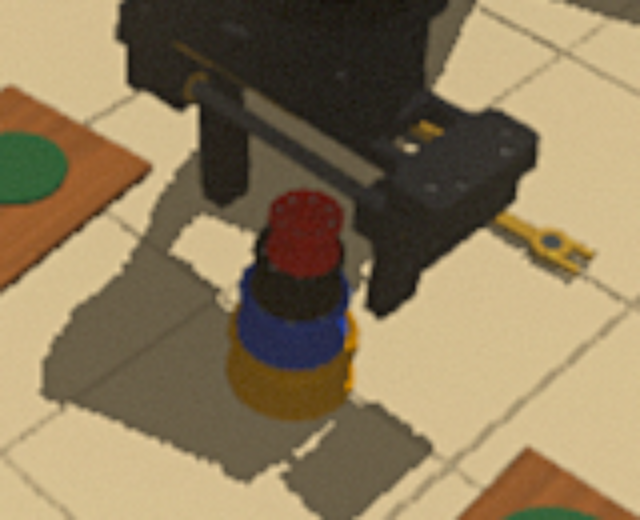

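Emit:
jog_arm([
  [[-0.1,0.2,0.1],0],
  [[-0.1,0.2,0.1],0],
  [[-0.1,0.2,0.1],0],
  [[-0.1,0.2,0.1],0],
  [[-0.1,0.2,0.1],0],
  [[-0.1,0.2,0.1],0],
], claw=0.5, squeeze=12)

```text
clock: 4.17
ee_pos: [0.5628, 0.212, 0.0877]
tcp_rot: [-3.142, -0.0, -0.0]
force: [-0.7, -0.5, 0.2]
finger_gap: 0.572
grasp_force: 0.0
```

Emit:
jog_arm([
  [[0,0,0],0],
  [[0,0,0],0],
  [[0,0,0],0],
  [[0,0,0],0],
  [[0,0,0],0],
  [[0,0,0],0],
  [[0,0,0],0],
], claw=0.2, squeeze=12)

```text
clock: 4.75
ee_pos: [0.5628, 0.212, 0.0877]
tcp_rot: [3.142, 0.0, -0.0]
force: [0.5, 0.6, -0.7]
finger_gap: 0.325
grasp_force: 12.0
```

Run:
```python
from h import *
im,d,P=grab("scene"); save(cv2.resize(im[200:330,290:450],None,fx=4,fy=4),"s3.png")
print(ctrl.sense()["finger_gap"])
```

```text
0.3319123529439158
```

View pics/s3.png

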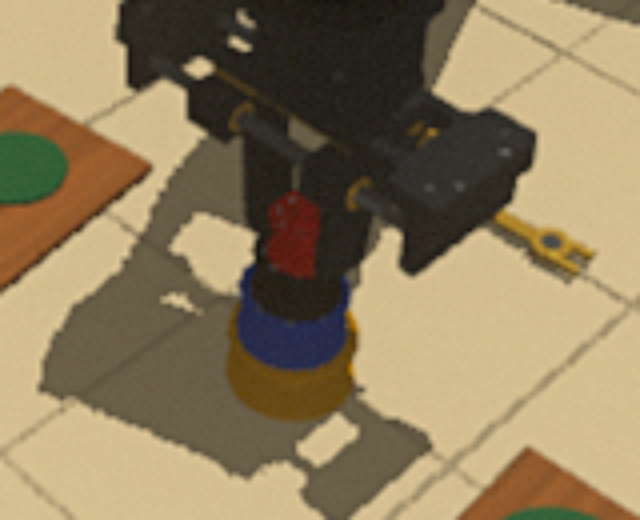

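Emit:
jog_arm([
  [[0,0,-0.2],0],
  [[0,0,-0.6],0],
  [[0,0,-1.2],0],
  [[0,0,-2.2],0],
  [[0,0,-3.2],0],
  [[0,0,-4],0],
  [[0,0,-4.3],0],
  [[0,0,-4.3],0],
  [[0,0,-4.3],0],
])

```text
clock: 5.55
ee_pos: [0.563, 0.2121, 0.1313]
tcp_rot: [-3.141, -0.001, -0.0]
force: [-0.1, 0.2, -0.6]
finger_gap: 0.332
grasp_force: 12.0
```

Run:
```python
from h import *
delta(.5715,.0102,.1,.117)
for n in("scene","top"):
    im,d,P=grab(n); X,Y,Z=np.moveaxis(P,-1,0); hsv=cv2.cvtColor(im,cv2.COLOR_RGB2HSV)
    r=((hsv[...,0]<8)|(hsv[...,0]>172))&(hsv[...,1]>120)&(abs(X-.564)<.06)&(abs(Y-.212)<.06)
    print(n,"red",P[r].min(0).round(4),P[r].max(0).round(4),r.sum())
    save(im,n+"4.png")
    for a,b in((.075,.09),(.05,.062),(.022,.034)):
        m=(abs(X-.564)<.05)&(abs(Y-.212)<.05)&(Z>a)&(Z<b)
        if m.sum()>4: print(n,a,P[m].min(0).round(4),P[m].max(0).round(4),m.sum())
```

```text
at [0.563  0.2121 0.1313] [-3.1413e+00 -9.0000e-04 -3.0000e-04] gap 0.332 gf 11.999914348125458 t 5.55
shift cm [ 0.85 20.19  3.12] turn -6.72
scene red [0.5519 0.1575 0.1283] [0.5815 0.2281 0.515 ] 231
scene 0.075 [0.5418 0.1864 0.077 ] [0.5853 0.2305 0.0871] 319
scene 0.05 [0.5405 0.1833 0.0542] [0.5904 0.2355 0.062 ] 219
scene 0.022 [0.5357 0.178  0.0252] [0.5945 0.2411 0.034 ] 277
top red [0.5066 0.1632 0.0597] [0.5829 0.2528 0.5085] 69
top 0.075 [0.5435 0.1897 0.0778] [0.5726 0.2259 0.0879] 107
top 0.05 [0.5388 0.1839 0.0533] [0.5828 0.2268 0.062 ] 91
top 0.022 [0.5327 0.1814 0.0252] [0.5901 0.2316 0.034 ] 100
```

Emit:
jog_arm([
  [[0,1,0],0],
  [[0.1,3,0],-1],
  [[0.2,5.5,0],-2],
  [[0.3,8,0],-3],
  [[0.4,10.5,0],-4],
  [[0.5,13,0.5],-5],
  [[0.6,15.5,1.5],-6],
  [[0.7,17.8,3],-6.7],
  [[0.75,19.3,4.5],-6.7],
  [[0.75,20,6],-6.7],
  [[0.75,20.2,7.1],-6.7],
  [[0.75,20.2,7.1],-6.7],
  [[0.75,20.2,7.1],-6.7],
  [[0.75,20.2,7.1],-6.7],
])

```text
clock: 6.82
ee_pos: [0.5707, 0.0104, 0.0602]
tcp_rot: [-3.142, -0.001, 0.117]
force: [0.5, 0.7, 0.4]
finger_gap: 0.331
grasp_force: 12.0
```

Run:
```python
from h import *
delta(.5705,.0102,.0147,.117)
```

```text
at [0.5707 0.0104 0.0602] [-3.1415e+00 -7.0000e-04  1.1710e-01] gap 0.331 gf 12.000100314617157 t 6.8167
shift cm [-0.02  0.02  4.55] turn 0.01
```

Emit:
jog_arm([
  [[0,0,0.8],0],
  [[0,0,2],0],
  [[0,0,3],0],
  [[0,0,3.7],0],
  [[0,0,4.1],0],
  [[0,0,4.3],0],
  [[0,0,4.4],0],
  [[0,0,4.5],0],
  [[0,0,4.5],0],
  [[0,0,4.5],0],
])

```text
clock: 7.65
ee_pos: [0.5706, 0.01, 0.0151]
tcp_rot: [3.141, -0.001, 0.117]
force: [0.0, 0.1, -0.3]
finger_gap: 0.332
grasp_force: 12.0
```

```bash
cat >> h.py <<'E'
HUE={"red":lambda h:((h[...,0]<8)|(h[...,0]>172))&(h[...,1]>120),"black":lambda h:h[...,2]<60,
"blue":lambda h:(h[...,0]>105)&(h[...,0]<130)&(h[...,1]>110),"gold":lambda h:(h[...,0]>17)&(h[...,0]<27)&(h[...,1]>140)}
def look(c,x,y,zlo,zhi,r=.045):
    for n in("scene","top"):
        im,d,P=grab(n); X,Y,Z=np.moveaxis(P,-1,0); h=cv2.cvtColor(im,cv2.COLOR_RGB2HSV)
        m=HUE[c](h)&(np.hypot(X-x,Y-y)<r)&(Z>zlo)&(Z<zhi)
        if m.sum()>4:
            q=P[m]; print(n,c,np.percentile(q,2,0).round(4),np.percentile(q,98,0).round(4),"mean",q.mean(0).round(4),m.sum())
E
python3 - <<'E'
from h import *
delta(.5705,.0102,.0147,.117)
look("red",.5715,.0102,.008,.06)
E
```

```text
at [0.5706 0.01   0.0151] [ 3.1415e+00 -8.0000e-04  1.1660e-01] gap 0.332 gf 11.999079287052155 t 7.65
shift cm [-0.01 -0.02  0.04] turn -0.02
scene red [ 0.5656 -0.0048  0.013 ] [0.5874 0.0269 0.0447] mean [0.5785 0.0107 0.0273] 150
```

Emit:
jog_arm([
  [[0,0,0.03],0],
  [[0,0,0.05],0],
  [[0,0,0.05],0],
  [[0,0,0.05],0],
])

```text
clock: 8.08
ee_pos: [0.5702, 0.01, 0.0143]
tcp_rot: [3.142, -0.0, 0.117]
force: [0.3, 0.4, 0.5]
finger_gap: 0.374
grasp_force: 14.8
```

Emit:
jog_arm([
  [[0,0,0],0],
  [[0,0,0],0],
  [[0,0,0],0],
  [[0,0,0],0],
  [[0,0,0],0],
  [[0,0,0],0],
  [[0,0,0],0],
], claw=0.8)

```text
clock: 8.67
ee_pos: [0.5702, 0.01, 0.0142]
tcp_rot: [-3.142, 0.0, 0.117]
force: [-0.2, -0.7, -0.7]
finger_gap: 0.804
grasp_force: 0.0
```

Emit:
jog_arm([
  [[0,0,-0.3],0],
  [[0,0,-1],0],
  [[0,0,-2.5],0],
  [[0,0,-5],0],
  [[0,0,-8],0],
  [[0,0,-11],0],
  [[0,0,-13],0],
  [[0,0,-14],0],
  [[0,0,-14],0],
  [[0,0,-14],0],
])

```text
clock: 9.5
ee_pos: [0.5702, 0.01, 0.1544]
tcp_rot: [3.142, -0.001, 0.117]
force: [-0.3, -0.5, -0.8]
finger_gap: 0.794
grasp_force: 0.0
```

Run:
```python
from h import *
delta(.565,.209,.130,0)
look("red",.5715,.0102,.008,.06)
look("red",.5715,.0102,.031,.04)
look("black",.564,.2125,.076,.09)
im,d,P=grab("scene");save(im,"s5.png")
```

```text
at [0.5702 0.01   0.1544] [ 3.1415e+00 -7.0000e-04  1.1670e-01] gap 0.794 gf 0.0 t 9.5
shift cm [  1.79 -19.82   2.44] turn 6.68
scene red [ 0.5562 -0.0034  0.0119] [0.5864 0.0258 0.0365] mean [0.5728 0.0129 0.0257] 220
scene red [ 0.5563 -0.0046  0.0313] [0.5868 0.0255 0.0367] mean [0.5713 0.0105 0.034 ] 110
scene black [0.5449 0.1914 0.0801] [0.584  0.2299 0.0863] mean [0.5644 0.2105 0.0829] 242
top black [0.5443 0.1911 0.0789] [0.5821 0.2293 0.0872] mean [0.5644 0.2107 0.0832] 210
```

View pics/s5.png

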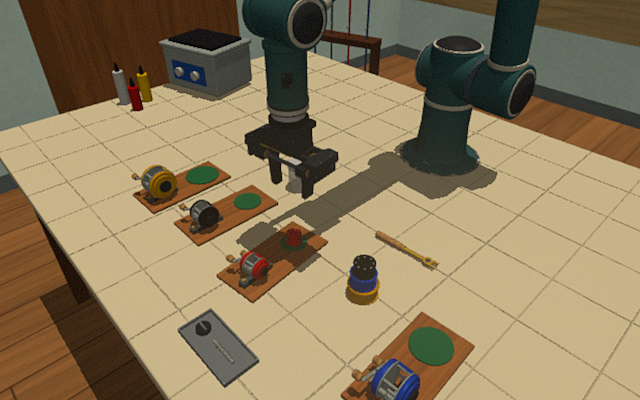

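Emit:
jog_arm([
  [[0.2,-2,0],1],
  [[0.4,-6,0],2],
  [[0.8,-10,0],4],
  [[1.2,-14,0],6],
  [[1.6,-17.5,0.6],6.7],
  [[1.7,-19.4,1.4],6.7],
  [[1.7,-20,2.2],6.7],
  [[1.7,-20,2.4],6.7],
  [[1.7,-20,2.4],6.7],
  [[1.7,-20,2.4],6.7],
  [[1.7,-20,2.4],6.7],
], claw=1)

```text
clock: 10.77
ee_pos: [0.5642, 0.2092, 0.1304]
tcp_rot: [3.141, -0.0, -0.002]
force: [-0.3, -0.2, 0.4]
finger_gap: 1.0
grasp_force: 0.0
```

Run:
```python
from h import *
delta(.564,.2105,.063,0)
```

```text
at [0.5642 0.2092 0.1304] [ 3.1413e+00 -2.0000e-04 -2.0000e-03] gap 1.0 gf 0.0 t 10.7667
shift cm [-0.02 -0.13  6.74] turn -0.12
```

Emit:
jog_arm([
  [[0,0,1],0],
  [[0,0,2.5],0],
  [[0,0,4],0],
  [[0,0,5.3],0],
  [[0,0,6.1],0],
  [[0,0,6.5],0],
  [[0,0,6.7],0],
  [[0,0,6.7],0],
  [[0,0,6.7],0],
  [[0,0,6.7],0],
  [[0,0,6.7],0],
])

```text
clock: 11.68
ee_pos: [0.5644, 0.2109, 0.0641]
tcp_rot: [-3.141, -0.001, -0.0]
force: [0.1, -0.0, -0.9]
finger_gap: 1.001
grasp_force: 0.0
```

Run:
```python
from h import *
delta(.564,.2105,.063,0)
```

```text
at [0.5644 0.2109 0.0641] [-3.1411e+00 -1.4000e-03 -2.0000e-04] gap 1.001 gf 0.0 t 11.6833
shift cm [-0.04  0.04  0.11] turn -0.01
```

Emit:
jog_arm([
  [[0,0,0],0],
  [[0,0,0],0],
  [[0,0,0],0],
  [[0,0,0],0],
  [[0,0,0],0],
  [[0,0,0],0],
  [[0,0,0],0],
  [[0,0,0],0],
  [[0,0,0],0],
  [[0,0,0],0],
  [[0,0,0],0],
  [[0,0,0],0],
], claw=0.3, squeeze=14)

```text
clock: 12.68
ee_pos: [0.5638, 0.2106, 0.0632]
tcp_rot: [3.142, 0.0, -0.0]
force: [0.3, 0.4, 0.6]
finger_gap: 0.481
grasp_force: 13.8
```

Emit:
jog_arm([
  [[0,0,-0.2],0],
  [[0,0,-0.6],0],
  [[0,0,-1.2],0],
  [[0,0,-2.2],0],
  [[0,0,-3.5],0],
  [[0,0,-4.8],0],
  [[0,0,-5.6],0],
  [[0,0,-6],0],
  [[0,0,-6],0],
  [[0,0,-6],0],
])

```text
clock: 13.52
ee_pos: [0.564, 0.2107, 0.1237]
tcp_rot: [-3.141, -0.001, -0.0]
force: [-1.3, 0.4, -1.2]
finger_gap: 0.473
grasp_force: 13.9
```

Run:
```python
from h import *
delta(.5565,-.1845,.13,.0026)
look("blue",.564,.2125,.045,.065)
im,d,P=grab("scene");save(cv2.resize(im[190:330,290:450],None,fx=4,fy=4),"s6.png")
```

```text
at [0.564  0.2107 0.1237] [-3.1413e+00 -7.0000e-04 -3.0000e-04] gap 0.473 gf 13.869072049856186 t 13.5167
shift cm [-0.73 39.52 -0.64] turn -0.17
scene blue [0.5401 0.186  0.0542] [0.5889 0.2337 0.0595] mean [0.5637 0.2098 0.0568] 293
top blue [0.5396 0.1862 0.053 ] [0.5713 0.2236 0.0606] mean [0.5552 0.204  0.0573] 150
```

View pics/s6.png

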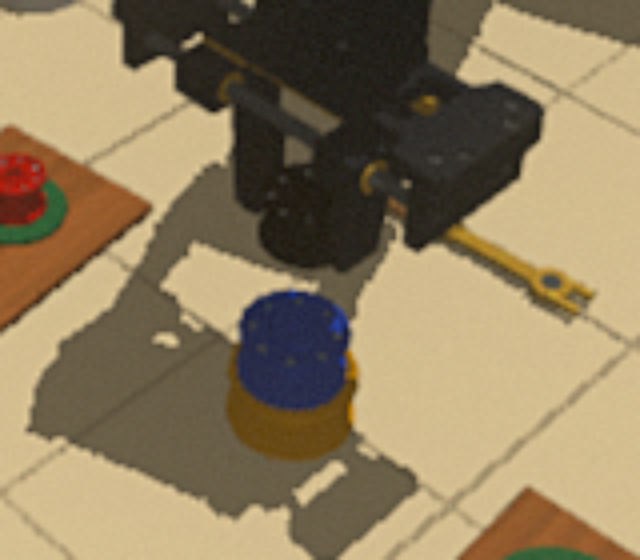

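Emit:
jog_arm([
  [[0,1,0],0],
  [[0,3,0],0],
  [[0,5.5,0],0],
  [[0,8.5,0],0],
  [[-0.1,11.5,0],0],
  [[-0.2,14.5,0],0],
  [[-0.3,17.5,0],0],
  [[-0.4,20.5,0],0],
  [[-0.5,23.5,0],0],
  [[-0.6,26.5,0],0],
  [[-0.7,29.5,0],0],
  [[-0.8,32.5,0],0],
  [[-0.8,35,0.5],0],
  [[-0.8,37,1.5],0],
  [[-0.8,38.5,3],0],
  [[-0.8,39.3,4.5],0],
  [[-0.8,39.5,6],0],
  [[-0.8,39.5,6.8],0],
  [[-0.8,39.5,6.8],0],
  [[-0.8,39.5,6.8],0],
])

```text
clock: 15.33
ee_pos: [0.5549, -0.1842, 0.0545]
tcp_rot: [-3.141, 0.002, -0.0]
force: [0.1, 0.2, 0.8]
finger_gap: 0.473
grasp_force: 13.9
```

Run:
```python
from h import *
delta(.556,-.1845,.0162,.0026)
```

```text
at [ 0.5549 -0.1842  0.0545] [-3.1409e+00  1.8000e-03 -3.0000e-04] gap 0.473 gf 13.86768490076065 t 15.3333
shift cm [0.11 0.04 3.83] turn -0.17
```

Emit:
jog_arm([
  [[0,0,0.6],0],
  [[0,0,1.6],0],
  [[0,0,2.5],0],
  [[0,0,3.1],0],
  [[0,0,3.5],0],
  [[0,0,3.7],0],
  [[0,0,3.8],0],
  [[0,0,3.9],0],
  [[0,0,3.9],0],
  [[0,0,3.9],0],
  [[0,0,3.9],0],
])

```text
clock: 16.25
ee_pos: [0.556, -0.1845, 0.0166]
tcp_rot: [3.141, -0.001, -0.0]
force: [0.8, -0.6, -1.1]
finger_gap: 0.473
grasp_force: 13.9
```

Run:
```python
from h import *
delta(.556,-.1845,.0162,.0026)
```

```text
at [ 0.556  -0.1845  0.0166] [ 3.1413e+00 -7.0000e-04 -3.0000e-04] gap 0.473 gf 13.868261575698853 t 16.25
shift cm [-0.    0.    0.04] turn -0.16
```

Emit:
jog_arm([
  [[0,0,0.03],0],
  [[0,0,0.03],0],
  [[0,0,0.03],0],
])

```text
clock: 16.5
ee_pos: [0.556, -0.1845, 0.0162]
tcp_rot: [3.141, -0.001, -0.0]
force: [1.2, 0.1, 1.0]
finger_gap: 0.473
grasp_force: 13.8
```

Emit:
jog_arm([
  [[0,0,0],0],
  [[0,0,0],0],
  [[0,0,0],0],
  [[0,0,0],0],
  [[0,0,0],0],
  [[0,0,0],0],
  [[0,0,0],0],
  [[0,0,0],0],
], claw=0.9)

```text
clock: 17.17
ee_pos: [0.5557, -0.1844, 0.0159]
tcp_rot: [-3.142, 0.0, -0.0]
force: [-0.5, 0.4, -0.0]
finger_gap: 0.899
grasp_force: 0.0
```

Emit:
jog_arm([
  [[0,0,-0.3],0],
  [[0,0,-1],0],
  [[0,0,-2.5],0],
  [[0,0,-5],0],
  [[0,0,-7.5],0],
  [[0,0,-9.5],0],
  [[0,0,-10],0],
  [[0,0,-10],0],
  [[0,0,-10],0],
])

```text
clock: 17.92
ee_pos: [0.5555, -0.1843, 0.1158]
tcp_rot: [3.142, -0.0, -0.0]
force: [-0.4, -0.0, 0.1]
finger_gap: 0.903
grasp_force: 0.0
```

Run:
```python
from h import *
delta(.5637,.2098,.11,0)
look("black",.5565,-.1845,.03,.045)
look("black",.5565,-.1845,.008,.06)
```

```text
at [ 0.5555 -0.1843  0.1158] [ 3.1416e+00 -1.0000e-04 -3.0000e-04] gap 0.903 gf 0.0 t 17.9167
shift cm [  0.8  -39.41   0.58] turn -0.02
scene black [ 0.5378 -0.2026  0.0328] [ 0.5762 -0.1659  0.0387] mean [ 0.5569 -0.1838  0.0358] 141
scene black [ 0.5375 -0.213   0.0084] [ 0.589  -0.1541  0.038 ] mean [ 0.563  -0.1797  0.0208] 417
top black [ 0.542  -0.155   0.0081] [ 0.5681 -0.1408  0.0119] mean [ 0.5581 -0.1471  0.0098] 29
```

Emit:
jog_arm([
  [[0,-2,0],0],
  [[0,-5.5,0],0],
  [[0.1,-9.5,0],0],
  [[0.2,-13.5,0],0],
  [[0.3,-17.5,0],0],
  [[0.4,-21.5,0],0],
  [[0.5,-25.5,0],0],
  [[0.6,-29.5,0],0],
  [[0.7,-33.5,0],0],
  [[0.8,-36.5,0],0],
  [[0.8,-38.5,0],0],
  [[0.8,-39.4,0],0],
  [[0.8,-39.4,0.5],0],
  [[0.8,-39.4,1.5],0],
  [[0.8,-39.4,2],0],
  [[0.8,-39.4,2],0],
  [[0.8,-39.4,2],0],
], claw=1)

```text
clock: 19.53
ee_pos: [0.5631, 0.208, 0.0946]
tcp_rot: [3.141, 0.002, -0.002]
force: [-0.5, 1.0, 1.1]
finger_gap: 0.999
grasp_force: 0.0
```

Run:
```python
from h import *
delta(.5637,.2098,.0375,0)
```

```text
at [0.5631 0.208  0.0946] [ 3.1407e+00  2.4000e-03 -2.1000e-03] gap 0.999 gf 0.0 t 19.5333
shift cm [ 0.07 -0.19  5.71] turn -0.12
```

Emit:
jog_arm([
  [[0,0,1],0],
  [[0,0,2.5],0],
  [[0,0,3.8],0],
  [[0,0,4.7],0],
  [[0,0,5.3],0],
  [[0,0,5.6],0],
  [[0,0,5.8],0],
  [[0,0,5.8],0],
  [[0,0,5.8],0],
  [[0,0,5.8],0],
  [[0,0,5.8],0],
])

```text
clock: 20.45
ee_pos: [0.5644, 0.2099, 0.0386]
tcp_rot: [-3.141, -0.001, -0.0]
force: [-0.0, 1.2, 0.3]
finger_gap: 1.001
grasp_force: 0.0
```

Run:
```python
from h import *
delta(.5637,.2098,.0375,0)
```

```text
at [0.5644 0.2099 0.0386] [-3.1412e+00 -1.2000e-03 -2.0000e-04] gap 1.001 gf 0.0 t 20.45
shift cm [-0.07  0.01  0.11] turn -0.01
```

Emit:
jog_arm([
  [[0,0,0],0],
  [[0,0,0],0],
  [[0,0,0],0],
  [[0,0,0],0],
  [[0,0,0],0],
  [[0,0,0],0],
  [[0,0,0],0],
  [[0,0,0],0],
  [[0,0,0],0],
  [[0,0,0],0],
], claw=0.4, squeeze=16)

```text
clock: 21.28
ee_pos: [0.5639, 0.2096, 0.0379]
tcp_rot: [-3.142, -0.0, -0.0]
force: [0.4, -0.5, -0.5]
finger_gap: 0.56
grasp_force: 16.0
```

Emit:
jog_arm([
  [[0,0,-0.2],0],
  [[0,0,-0.6],0],
  [[0,0,-1.2],0],
  [[0,0,-2.2],0],
  [[0,0,-3.5],0],
  [[0,0,-4.8],0],
  [[0,0,-5.6],0],
  [[0,0,-6],0],
  [[0,0,-6],0],
  [[0,0,-6],0],
  [[0,0,-6],0],
])

```text
clock: 22.2
ee_pos: [0.5633, 0.2095, 0.0974]
tcp_rot: [3.141, 0.001, -0.0]
force: [-0.1, -0.3, -0.6]
finger_gap: 0.567
grasp_force: 16.0
```

Run:
```python
from h import *
delta(.572,.379,.055,.047)
look("gold",.564,.2125,.02,.035)
look("blue",.564,.2125,.07,.14)
```

```text
at [0.5633 0.2095 0.0974] [ 3.1413e+00  1.0000e-03 -3.0000e-04] gap 0.567 gf 15.999901592731476 t 22.2
shift cm [  0.87 -16.95   4.23] turn -2.71
scene gold [0.5351 0.1822 0.0255] [0.5928 0.2391 0.0318] mean [0.5641 0.2104 0.0288] 585
top gold [0.5336 0.182  0.0264] [0.5682 0.2184 0.0331] mean [0.5503 0.1994 0.0294] 134
scene blue [0.5485 0.1867 0.0909] [0.5885 0.2311 0.1183] mean [0.5721 0.2099 0.1071] 454
top blue [0.5392 0.1911 0.0907] [0.5873 0.2069 0.1197] mean [0.5566 0.2001 0.1081] 76
```

Emit:
jog_arm([
  [[0,-1,0],0],
  [[0.1,-3,0],0],
  [[0.3,-5.5,0],-0.5],
  [[0.4,-8,0],-1],
  [[0.6,-10.5,0],-2],
  [[0.7,-13,0.5],-2.7],
  [[0.8,-15,1.3],-2.7],
  [[0.85,-16.3,2.4],-2.7],
  [[0.85,-16.9,3.4],-2.7],
  [[0.85,-16.9,4.2],-2.7],
  [[0.85,-16.9,4.2],-2.7],
  [[0.85,-16.9,4.2],-2.7],
  [[0.85,-16.9,4.2],-2.7],
])

```text
clock: 23.48
ee_pos: [0.5725, 0.3775, 0.0558]
tcp_rot: [3.141, 0.0, 0.046]
force: [0.0, -0.3, -0.7]
finger_gap: 0.565
grasp_force: 16.0
```

Run:
```python
from h import *
delta(.572,.379,.0189,.047)
```

```text
at [0.5725 0.3775 0.0558] [3.1412e+00 4.0000e-04 4.5700e-02] gap 0.565 gf 15.999968647956848 t 23.4833
shift cm [-0.04 -0.15  3.69] turn -0.08
```

Emit:
jog_arm([
  [[0,-0.1,0.6],0],
  [[0,-0.1,1.6],0],
  [[0,-0.1,2.4],0],
  [[0,-0.1,3],0],
  [[0,-0.1,3.3],0],
  [[0,-0.1,3.5],0],
  [[0,-0.1,3.6],0],
  [[0,-0.1,3.7],0],
  [[0,-0.1,3.7],0],
  [[0,-0.1,3.7],0],
  [[0,-0.1,3.7],0],
  [[0,-0.1,3.7],0],
])

```text
clock: 24.48
ee_pos: [0.5726, 0.3798, 0.0193]
tcp_rot: [-3.141, -0.001, 0.047]
force: [-0.1, 0.4, -0.5]
finger_gap: 0.567
grasp_force: 16.0
```

Run:
```python
from h import *
delta(.572,.379,.0187,.047)
```

```text
at [0.5726 0.3798 0.0193] [-3.1413e+00 -6.0000e-04  4.6900e-02] gap 0.567 gf 15.999981164932251 t 24.4833
shift cm [-0.06  0.08  0.06] turn -0.0
```

Emit:
jog_arm([
  [[0,0,0.03],0],
  [[0,0,0.05],0],
  [[0,0,0.05],0],
  [[0,0,0.05],0],
])

```text
clock: 24.82
ee_pos: [0.5726, 0.3798, 0.0188]
tcp_rot: [-3.141, -0.001, 0.047]
force: [0.1, 0.2, 2.7]
finger_gap: 0.559
grasp_force: 16.0
```

Emit:
jog_arm([
  [[0,0,0],0],
  [[0,0,0],0],
  [[0,0,0],0],
  [[0,0,0],0],
  [[0,0,0],0],
  [[0,0,0],0],
  [[0,0,0],0],
  [[0,0,0],0],
], claw=1)

```text
clock: 25.48
ee_pos: [0.5723, 0.3796, 0.0184]
tcp_rot: [3.142, 0.0, 0.047]
force: [-0.6, 0.0, 0.3]
finger_gap: 1.0
grasp_force: 0.0
```

Emit:
jog_arm([
  [[0,0,-0.3],0],
  [[0,0,-1],0],
  [[0,0,-2.5],0],
  [[0,0,-5],0],
  [[0,0,-7],0],
  [[0,0,-8],0],
  [[0,0,-8],0],
  [[0,0,-8],0],
])

```text
clock: 26.15
ee_pos: [0.573, 0.38, 0.0999]
tcp_rot: [-3.14, -0.002, 0.047]
force: [-0.4, -0.2, 0.2]
finger_gap: 1.0
grasp_force: 0.0
```

Run:
```python
from h import *
delta(.564,.2105,.1,0)
look("blue",.572,.379,.032,.045)
```

```text
at [0.573  0.38   0.0999] [-3.1404e+00 -2.2000e-03  4.6900e-02] gap 1.0 gf 0.0 t 26.15
shift cm [-1.69 16.89 -0.04] turn 2.69
scene blue [0.549  0.3565 0.0349] [0.5978 0.4038 0.0407] mean [0.5733 0.3802 0.0378] 562
top blue [0.5482 0.3571 0.0344] [0.5853 0.4047 0.0427] mean [0.5672 0.3816 0.0388] 233
```

Emit:
jog_arm([
  [[-0.1,1.5,0],0],
  [[-0.4,4.5,0],1],
  [[-0.8,8,0],2],
  [[-1.2,11.5,0],2.7],
  [[-1.5,14,0],2.7],
  [[-1.7,16,0],2.7],
  [[-1.7,16.9,0.5],2.7],
  [[-1.7,16.9,2],2.7],
  [[-1.7,16.9,4],2.7],
  [[-1.7,16.9,5],2.7],
  [[-1.7,16.9,5],2.7],
  [[-1.7,16.9,5],2.7],
  [[-1.7,16.9,5],2.7],
  [[-1.7,16.9,5],2.7],
])

```text
clock: 27.42
ee_pos: [0.5641, 0.2106, 0.0494]
tcp_rot: [-3.141, -0.002, 0.0]
force: [0.2, -0.9, -0.7]
finger_gap: 1.002
grasp_force: 0.0
```

Run:
```python
from h import *
delta(.564,.2105,.01,0)
```

```text
at [0.5641 0.2106 0.0494] [-3.1411e+00 -1.7000e-03  3.0000e-04] gap 1.002 gf 0.0 t 27.4167
shift cm [-0.02  0.01  3.94] turn 0.01
```

Emit:
jog_arm([
  [[0,0,0.8],0],
  [[0,0,1.8],0],
  [[0,0,2.7],0],
  [[0,0,3.3],0],
  [[0,0,3.6],0],
  [[0,0,3.8],0],
  [[0,0,3.8],0],
  [[0,0,3.8],0],
  [[0,0,3.8],0],
  [[0,0,3.8],0],
])

```text
clock: 28.25
ee_pos: [0.5637, 0.2102, 0.0109]
tcp_rot: [-3.141, -0.001, -0.0]
force: [0.6, 0.2, 0.5]
finger_gap: 1.0
grasp_force: 0.0
```

Emit:
jog_arm([
  [[0,0,0],0],
  [[0,0,0],0],
  [[0,0,0],0],
  [[0,0,0],0],
  [[0,0,0],0],
  [[0,0,0],0],
  [[0,0,0],0],
  [[0,0,0],0],
  [[0,0,0],0],
], claw=0.5, squeeze=20)

```text
clock: 29.0
ee_pos: [0.5631, 0.21, 0.0103]
tcp_rot: [3.142, 0.0, -0.0]
force: [-0.8, 0.9, -1.7]
finger_gap: 0.683
grasp_force: 20.5
```

Emit:
jog_arm([
  [[0,0,-0.2],0],
  [[0,0,-0.6],0],
  [[0,0,-1.2],0],
  [[0,0,-2.2],0],
  [[0,0,-3.5],0],
  [[0,0,-5],0],
  [[0,0,-6.8],0],
  [[0,0,-8],0],
  [[0,0,-8.6],0],
  [[0,0,-9],0],
  [[0,0,-9],0],
  [[0,0,-9],0],
])

```text
clock: 30.0
ee_pos: [0.5629, 0.2099, 0.1001]
tcp_rot: [3.141, 0.001, -0.0]
force: [0.7, 0.4, -1.3]
finger_gap: 0.683
grasp_force: 20.5
```

Run:
```python
from h import *
delta(.575,-.365,.0605,.023)
look("gold",.564,.2125,.05,.14)
```

```text
at [0.5629 0.2099 0.1001] [ 3.1414e+00  5.0000e-04 -3.0000e-04] gap 0.683 gf 20.544675663113594 t 30.0
shift cm [ 1.23 57.49  3.97] turn -1.33
scene gold [0.544  0.1816 0.0916] [0.5931 0.2388 0.1213] mean [0.5731 0.2108 0.1102] 743
top gold [0.5337 0.1862 0.0912] [0.5909 0.2078 0.1221] mean [0.5565 0.1974 0.1108] 128
```

Emit:
jog_arm([
  [[0,1,0],0],
  [[0,3,0],0],
  [[0,5.5,0],0],
  [[0.1,8.5,0],0],
  [[0.1,11.5,0],0],
  [[0.2,14.5,0],0],
  [[0.3,17.5,0],0],
  [[0.4,20.5,0],0],
  [[0.5,23.5,0],0],
  [[0.6,26.5,0],0],
  [[0.7,29.5,0],0],
  [[0.8,32.5,0],-0.5],
  [[0.9,35.5,0],-1],
  [[1,38.5,0],-1.3],
  [[1,41.5,0],-1.3],
  [[1.1,44.5,0],-1.3],
  [[1.1,47,0],-1.3],
  [[1.1,49,0],-1.3],
  [[1.1,50,0],-1.3],
  [[1.1,50,0],-1.3],
])

```text
clock: 31.77
ee_pos: [0.5733, -0.2923, 0.0997]
tcp_rot: [3.141, 0.001, 0.02]
force: [0.2, -0.5, -1.9]
finger_gap: 0.681
grasp_force: 20.5
```

Run:
```python
from h import *
delta(.574,-.365,.0605,.023)
```

```text
at [ 0.5733 -0.2923  0.0997] [3.1415e+00 8.0000e-04 1.9800e-02] gap 0.681 gf 20.53822562098503 t 31.7667
shift cm [-0.07  7.27  3.92] turn -0.19
```

Emit:
jog_arm([
  [[0,1,0],0],
  [[0,2.5,0],0],
  [[0,4.5,0.3],0],
  [[0,6,1],0],
  [[0,7.1,2],0],
  [[0,7.5,3],0],
  [[0,7.5,3.9],0],
  [[0,7.5,3.9],0],
  [[0,7.5,3.9],0],
  [[0,7.5,3.9],0],
  [[0,7.5,3.9],0],
])

```text
clock: 32.68
ee_pos: [0.5763, -0.3645, 0.0619]
tcp_rot: [3.141, -0.001, 0.023]
force: [-0.5, 0.7, -0.3]
finger_gap: 0.684
grasp_force: 20.5
```

Run:
```python
from h import *
delta(.574,-.365,.0213,.023)
```

```text
at [ 0.5763 -0.3645  0.0619] [ 3.1413e+00 -7.0000e-04  2.3100e-02] gap 0.684 gf 20.53514376282692 t 32.6833
shift cm [-0.23  0.04  4.06] turn 0.01
```

Emit:
jog_arm([
  [[-0.1,0,0.6],0],
  [[-0.1,0,1.6],0],
  [[-0.1,0,2.5],0],
  [[-0.1,0,3.2],0],
  [[-0.1,0,3.6],0],
  [[-0.1,0,3.8],0],
  [[-0.1,0,3.9],0],
  [[-0.1,0,3.95],0],
  [[-0.1,0,4],0],
  [[-0.1,0,4],0],
  [[-0.1,0,4],0],
  [[-0.1,0,4],0],
])

```text
clock: 33.68
ee_pos: [0.5751, -0.3652, 0.0218]
tcp_rot: [3.141, -0.001, 0.022]
force: [0.3, -1.0, -0.3]
finger_gap: 0.685
grasp_force: 20.5
```

Run:
```python
from h import *
delta(.574,-.365,.0213,.023)
look("gold",.575,-.365,.012,.05,.05)
```

```text
at [ 0.5751 -0.3652  0.0218] [ 3.1412e+00 -6.0000e-04  2.2400e-02] gap 0.685 gf 20.53832732141018 t 33.6833
shift cm [-0.11 -0.02  0.05] turn -0.04
scene gold [ 0.5664 -0.395   0.0125] [ 0.605  -0.3334  0.0437] mean [ 0.5883 -0.3623  0.0291] 255
top gold [ 0.5446 -0.392   0.0125] [ 0.5659 -0.3405  0.0447] mean [ 0.5545 -0.3637  0.0319] 159
```

Emit:
jog_arm([
  [[0,0,0.03],0],
  [[0,0,0.05],0],
  [[0,0,0.05],0],
  [[0,0,0.05],0],
])

```text
clock: 34.12
ee_pos: [0.5749, -0.365, 0.0211]
tcp_rot: [3.141, -0.0, 0.022]
force: [-0.2, -0.2, -0.2]
finger_gap: 0.682
grasp_force: 20.4
```

Emit:
jog_arm([
  [[0,0,0],0],
  [[0,0,0],0],
  [[0,0,0],0],
  [[0,0,0],0],
  [[0,0,0],0],
  [[0,0,0],0],
  [[0,0,0],0],
  [[0,0,0],0],
], claw=1)

```text
clock: 34.78
ee_pos: [0.5748, -0.365, 0.0209]
tcp_rot: [3.142, -0.0, 0.022]
force: [-0.6, -0.2, 0.3]
finger_gap: 1.001
grasp_force: 0.0
```

Emit:
jog_arm([
  [[0,0,-0.3],0],
  [[0,0,-1],0],
  [[0,0,-2.5],0],
  [[0,0,-5],0],
  [[0,0,-8.5],0],
  [[0,0,-12],0],
  [[0,0,-15],0],
  [[0,0,-16],0],
  [[0,0,-16],0],
  [[0,0,-16],0],
  [[0,0,-16],0],
  [[0,0,-16],0],
])

```text
clock: 35.78
ee_pos: [0.5733, -0.364, 0.1779]
tcp_rot: [-3.139, 0.004, 0.022]
force: [-0.7, -0.4, -1.3]
finger_gap: 0.997
grasp_force: 0.0
```

Run:
```python
from h import *
look("gold",.575,-.365,.033,.048)
look("blue",.572,.379,.032,.045)
look("black",.5565,-.1845,.03,.045)
look("red",.5715,.0102,.031,.04)
im,d,P=grab("scene");save(im,"s7.png")
```

```text
scene gold [ 0.5461 -0.3917  0.037 ] [ 0.6042 -0.3363  0.0431] mean [ 0.5751 -0.3636  0.0399] 222
top gold [ 0.5467 -0.3912  0.0364] [ 0.6027 -0.3334  0.0441] mean [ 0.5745 -0.363   0.0403] 417
scene blue [0.5483 0.3565 0.0346] [0.5973 0.4036 0.0407] mean [0.5731 0.3802 0.0379] 598
top blue [0.5493 0.3572 0.0344] [0.5964 0.4042 0.042 ] mean [0.573  0.3806 0.0383] 313
scene black [ 0.5377 -0.2012  0.0331] [ 0.5754 -0.1642  0.0387] mean [ 0.5565 -0.1833  0.0358] 132
top black [ 0.5371 -0.2013  0.0319] [ 0.5771 -0.1627  0.0406] mean [ 0.5572 -0.1822  0.0363] 211
scene red [ 0.5564 -0.0047  0.0316] [0.5873 0.0259 0.0368] mean [0.5713 0.0106 0.034 ] 121
top red [ 0.5559 -0.0028  0.0313] [0.5858 0.0255 0.0382] mean [0.5711 0.0117 0.0345] 103
```

View pics/s7.png

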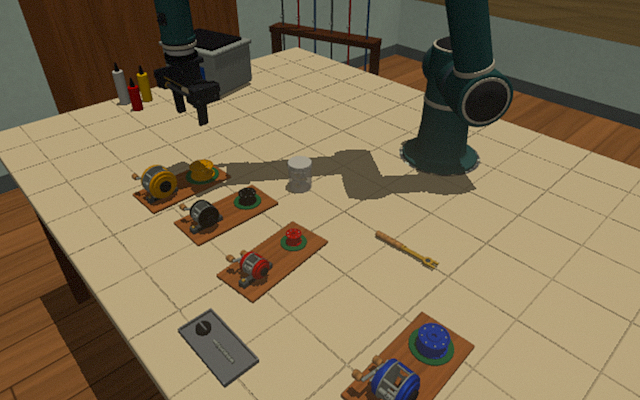

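The picture shows all four spools upright on their own pads: gold at (203,170), black (247,197), red (293,237) and blue (433,340). The canister and spanner have not moved, and the gripper is clear.

```bash
python3 -c "
from bench import ctrl
print(ctrl.hand_in())"
```

```text
the job is handed in; nothing more can be done
None
```

The job is handed in: all four spools stand upright on the pads of their own colour, each measured within about 3 mm of its pad's centre, and the canister and spanner are where they were; the hand-in returned no verdict.

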